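# Give the tubes a short mix

## Robot

A 6-joint arm with a two-finger parallel gripper is mounted at the origin on a cart in front of the work surface, level with it; the furniture and walls round the work are solid. World frame = base frame: x ahead of the robot, y to its left, z up, the work surface at z = 0. Lengths are in m, angles in rad, forces in N, time in s.
With the tool pointing down it reaches from about 0.325 to 1 m from the base axis. Payload 5.1 kg.
Tool frame: the origin (TCP) lies at the very end of the fingers, on their centre line; the grasp point (between the pads) lies 19 mm behind it; y points along the fingers, z is the direction in which the jaws open and shut, and the axes are right-handed (so a half turn about y gives the same grasp; the last joint's range is limited). The gripper opens to 85 mm and grips with 20 to 120 N. Pads are 22 mm wide; open, the fingers measure 114 mm over their backs; the gripper's body (76 mm by 85 mm) begins 54 mm behind the grasp point. The pads swing forward as they close: fully open they stand 13 mm farther back than shut.
Start: joints at [-1.395, 0.124, 1.65, -0, 1.367, -0.083], TCP at [0.166, -0.628, 0.231] pointing down, gripper open.
Joint ranges: [-2.61, 2.61], [-1.02, 2.33], [0.03, 2.71], [-1.35, 4.49], [0.32, 2.68], [-2.91, 2.91]. Speed limits (rad/s): [2.57, 2.57, 3.14, 3.14, 3.14, 3.14].

## Interface

Orientations are given as a unit quaternion [w, x, y, z].
In Python, from cell import env gives the robot as it stands.
- The arm moves only by the tool servo_tool, never from a script. Its argument "deltas" is a list of rows, each a list of 7 numbers: the shift along the tool's x, y, z as a fraction of full scale, then the turn, a rotation vector about the tool's x, y, z as a fraction of full scale, then the closure, from -1 (fully open) to 1 (shut). A call has 1 to 12 rows; each row shifts and turns the commanded pose from where the row before left it, along the tool's axes as they then stand; what a row does not reach is not made up. Full scale, the value 1, is 25 mm for a shift and 8 degrees for a turn. A row lasts 1/10 s, in which the tool goes at most 50 mm and 8.59 degrees, less where a joint would pass 70% of its speed; a pose out of reach is approached as far as the arm can. A call with a number of a shift or a turn outside -1 to 1 is refused whole. A call with a gripper value outside its range is refused whole. The fingers move at their own pace and stop on an object; "squeeze" is the grip in N (left out, the last holds). Time passes only in rows, so rows that do not move let the fingers close. It gives the time, the measured TCP pose, the force and the opening at its end, in the units of the state.
- env.sense(): the state, without advancing time (a new reading comes with each control period).
- env.grab_frame(name): name is "side" or "top" or "wrist"; returns a dict with "img" (420x560x3 uint8, blue, green, red), "K" (3x3 intrinsics, pixels), "world_to_cam" (4x4, takes a point from world to camera coordinates). Camera axes: x right, y up, looking along -z (the intrinsics and any distortion apply to the point x, -y, -z); pixel columns grow to the right and rows downward; lengths in m; the calibration is good to about 2 mm. The wrist camera is an equidistant fisheye: a pixel r from the principal point sees the ray r / f radians off the axis. A picture is of the moment at which its call begins. There is no depth.
- env.finish_job(): hands the job in, once; it reports no verdict.
The state is a dict: "clock": time; "joint_positions": joint angles; "joint_velocities": joint speeds; "effort": joint torques, N m; "ee_pos": TCP position; "tool_rot": TCP orientation; "wrist_force": force on the tool from outside, world axes, zero at the start; "wrist_torque": the same for the moment, N m; "finger_gap": opening from 0.0 (shut) to 1.0 (fully open).
Only numpy, scipy, OpenCV 4.12 (cv2) and the standard library are available. Lean on these libraries where they do the work, as an engineer would, in place of code of your own. Each camera call takes 0.05 s, during which the arm holds its last target.

## Task

Give the tubes on the bench mixer a short mix, using the fingertips on its control deck: first switch it on by pressing down the raised end of the rocker, then press the long bar key fully down so that it stays down, and last press the round key fully down and keep it down - the program finishes while holding it so. Keep to this order, leave the square key alone, and do not lift or shift the loose things that stand round about.

Things in the scene. Friction and masses are not known exactly. Their poses are not given: they have to be found in the camera images.
- mixer: White bench tube mixer, fixed, 220 mm deep (x) by 290 wide (y). Origin under its centre; x points to its back. Front half (x -110 to 0 mm): control deck, 55 mm high, with four control modules in a row at x = -55 mm, in places y = -90, -30, 30, 90 mm; which module is in which place differs from unit to unit. Back half: low platform with tubes, nothing there above 75 mm.
- rocker_module: Fixed module that carries the rocker switch (mains): a white paddle 60 mm long (x) by 26 wide, in two 30 mm halves that meet in a shallow V over the pivot, 10 mm above the module origin. Origin: centre of the underside of its black plate (80 x 52 x 4 mm), 55 mm above the work surface. Its x axis is the mixer's x axis.
- rocker (a joint): Rocker angle, rad: 0 off (half at +x, far from the robot, slopes up by 0.30 rad, its end 9 mm above the pivot; half at -x level), 0.30 on (far half level, near half raised). It stays where it is left; it starts within 0.03 of off. Pressing the raised half takes about 2 N.
- rocker_raised (a point): Point on the top face of the rocker's far half, 20 mm out from the pivot: the place to press; when off about 16 mm above the module origin, when on 10 mm.
- bar_module: Fixed module with the bar key (short-mix key) in its middle. Origin: centre of the underside of its black plate (80 x 52 x 4 mm), 55 mm above the work surface. Its x axis is the mixer's x axis.
- bar_key (a joint): Travel of the bar key, m: 0 up, 0.006 fully down. It stays where it is pushed (about 2.5 N).
- bar_key_top (a point): Centre of the top of the bar key (white, long and narrow: 44 mm along y, across the deck, by 16 mm), 16 mm above the module origin when up.
- round_module: Fixed module with the round key (run key) in its middle. Origin: centre of the underside of its black plate (80 x 52 x 4 mm), 55 mm above the work surface. Its x axis is the mixer's x axis.
- round_key (a joint): Travel of the round key, m: 0 up, 0.006 fully down. Sprung, 1 N at the top to 4 N fully down: it comes up when released.
- round_key_top (a point): Centre of the top of the round key (white, 32 mm diameter), 16 mm above the module origin when up.
- square_key (a joint): Travel of the square key (long-mix key, to be left alone), m: 0 up, 0.006 fully down. It stays where it is pushed.
- square_key_top (a point): Centre of the top of the square key (white, 30 x 30 mm), 16 mm above the surface of the control deck when up.
- cup: Loose bystander: specimen cup with red screw lid, 52 mm wide, 59 high, beside the mixer's left end. Origin at its underside.
- labels: Loose bystander: roll of blank labels lying flat, 56 mm wide, 26 high, beside the mixer's right end. Origin at its underside.
- stamp: Loose bystander: wooden-handled stamp standing upright, 52 x 26 mm, 72 high, in front of the mixer. Origin at its underside.
- timer: Loose bystander: white bench timer lying flat, 62 x 62 mm, 22 high, in front of the mixer (not used). Origin at its underside.
- reagent: Loose bystander: small brown bottle, 36 mm wide, 75 high, right of the mixer's platform. Origin at its underside.
- tape: Loose bystander: roll of tape lying flat, 66 mm wide, 19 high, on the bench to the right front. Origin at its underside.
- box: Loose bystander: blue slide box, 84 x 62 mm, 40 high, on the bench to the left front. Origin at its underside.

How it is judged:
On the way, in this order (a step that is already met when the one before it is completed fails the run):
1. the rocker is pressed over to on by the fingers (value of joint rocker above 0.22 rad and contact force between the fingers and rocker_module above 0.3 N), for 0.02 s.
2. the bar key is pressed down by the fingers (value of joint bar_key above 0.0042 m and contact force between the fingers and bar_module above 0.3 N), for 0.02 s.
3. the round key is held down by the fingers (value of joint round_key above 0.004 m and contact force between the fingers and round_module above 0.3 N), for 0.2 s.
At the end, for the whole second after the job is handed in: The rocker is on (over 0.22 of 0.30 rad), the bar key stays down (over 4.2 of 6 mm), the square key is up (under 2 mm), and the fingers hold the round key down (over 4 of 6 mm, with more than 1 N) (value of joint rocker above 0.22 rad and value of joint bar_key above 0.0042 m and value of joint round_key above 0.004 m and value of joint square_key below 0.002 m and contact force between the fingers and round_module above 1 N); the arm keeps its last pose, push and grip.
It fails at once if the bar key is pressed before the rocker is on (value of joint bar_key above 0.003 m and value of joint rocker below 0.18 rad).
It fails at once if the round key is pressed before the bar key is down (value of joint round_key above 0.003 m and value of joint bar_key below 0.0036 m).
It fails at once if the square key is pressed (value of joint square_key above 0.002 m).
It fails at once if a loose bystander is shifted by more than 20 mm, lifted or carried (distance of any of cup, labels, stamp, timer, reagent, tape, box from where it was at the start of the episode above 0.02 m).
It also fails if it takes over 35 s, if anything falls off the work surface, if the arm or the gripper's body presses on something with over 40 N, if the wrist force passes 120 N, or if a joint passes its speed limit or range.

## Working session

There is one attempt and no reset: what is moved stays moved. The work goes in short steps, Python scripts to look and compute and a tool call to move; the robot and the scene stay as the last step left them, time stands still between calls to the robot, and variables do not carry over. Pictures are saved under pics/ and viewed, and the job is handed in when it is done.

Besides the shell and the picture viewer there is one more tool, called after "Request:" as name(argument=value, ...), one argument or row to a line, values as JSON. servo_tool: Moves the arm, as the interface text tells. Its arguments: {"type":"object","properties":{"deltas":{"type":"array"},"squeeze":{"type":"number"}},"required":["deltas"]}

```bash
ls; mkdir -p pics
python3 - <<'E'
from cell import env
import cv2,json
s=env.sense();print(s)
for n in("top","side","wrist"):
    f=env.grab_frame(n);cv2.imwrite(f"pics/{n}0.png",f["img"]);print(n,f["K"],f["world_to_cam"],[k for k in f])
E
```

```text
pics
{'clock': 0.0, 'joint_positions': array([-1.39460352e+00,  1.24498123e-01,  1.65168876e+00, -1.89397478e-05,
        1.36750122e+00, -8.26039710e-02]), 'joint_velocities': array([-6.18215203e-04,  7.28746542e-04,  2.10932158e-03,  1.55206746e-04,
        7.06711020e-04, -3.47471083e-05]), 'effort': array([-2.11998151e-03, -4.23617291e+01, -3.65453160e+01, -2.47766166e-04,
        7.02304824e-03,  5.55614733e-06]), 'ee_pos': array([ 0.16620214, -0.62775273,  0.23004882]), 'tool_rot': array([ 0.09120344, -0.09128585,  0.70193433, -0.70045487]), 'wrist_force': array([-0.48428829, -0.33977559, -0.42221615]), 'wrist_torque': array([-0.01265877,  0.01686323, -0.05143591]), 'finger_gap': 0.9987945483230897}
top [[426.43556779   0.         278.65639665]
 [  0.         426.43556779 209.61775341]
 [  0.           0.           1.        ]] [[-3.06646985e-02 -9.99529561e-01 -5.77758262e-04  2.44887402e-02]
 [ 9.95432376e-01 -3.05912748e-02  9.04353798e-02 -5.34823117e-01]
 [-9.04105098e-02  2.19805437e-03  9.95902158e-01 -1.32692850e+00]
 [ 0.00000000e+00  0.00000000e+00  0.00000000e+00  1.00000000e+00]] ['img', 'K', 'world_to_cam']
side [[382.2259695    0.         278.81739553]
 [  0.         382.2259695  218.88064722]
 [  0.           0.           1.        ]] [[ 0.98484697 -0.17270188 -0.01582751 -0.52589729]
 [ 0.10457518  0.51857649  0.84861208 -0.12601653]
 [-0.13834912 -0.83740819  0.52877882 -0.97758528]
 [ 0.          0.          0.          1.        ]] ['img', 'K', 'world_to_cam']
wrist [[325.1922621    0.         280.80106317]
 [  0.         325.1922621  215.7949606 ]
 [  0.           0.           1.        ]] [[ 0.25624598 -0.96660981 -0.00186565 -0.64916856]
 [ 0.92668216  0.24620935 -0.28397381  0.03816759]
 [ 0.27495121  0.07103828  0.95883022 -0.37860859]
 [ 0.          0.          0.          1.        ]] ['img', 'K', 'world_to_cam']
```

View pics/top0.png

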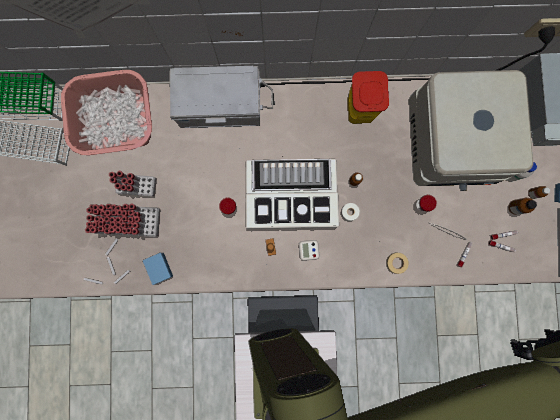

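View pics/side0.png

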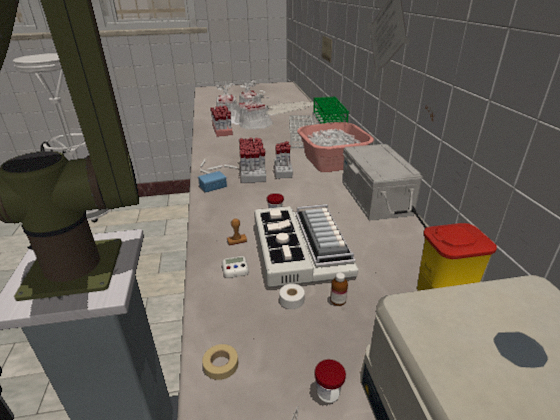

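The top view shows the mixer at px (246–338, 160–230), with four modules at columns 263, 283, 302 and 321 on row 209. I'll zoom in to see which is which.

Run:
```python
import cv2,numpy as np
a=cv2.imread('pics/top0.png')[150:270,220:370];b=cv2.imread('pics/side0.png')[185:305,220:370]
cv2.imwrite('pics/z0.png',np.vstack([cv2.resize(a,(375*2,300),interpolation=cv2.INTER_CUBIC)[:, :], cv2.resize(b,(750,300),interpolation=cv2.INTER_CUBIC)]) )
cv2.imwrite('pics/z1.png',cv2.resize(cv2.imread('pics/top0.png')[155:235,240:345],None,fx=7,fy=7,interpolation=cv2.INTER_CUBIC))
cv2.imwrite('pics/z2.png',cv2.resize(cv2.imread('pics/side0.png')[195:295,240:360],None,fx=6,fy=6,interpolation=cv2.INTER_CUBIC))
```

```text
(no output)
```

View pics/z1.png

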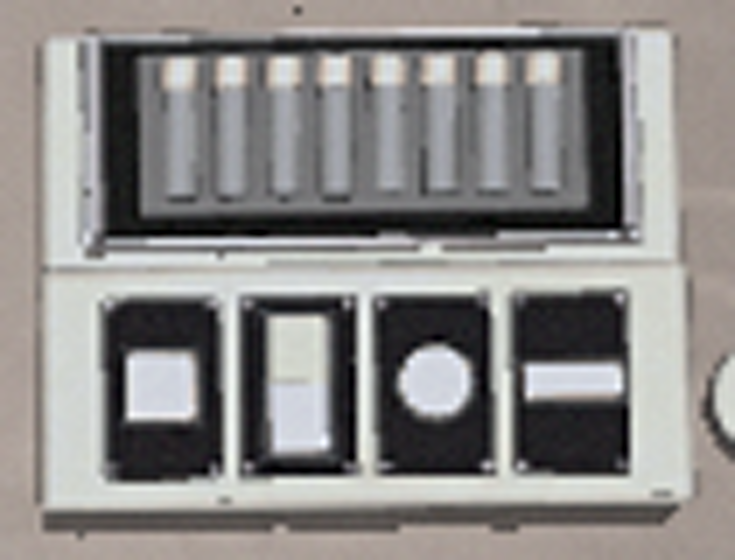

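View pics/z2.png

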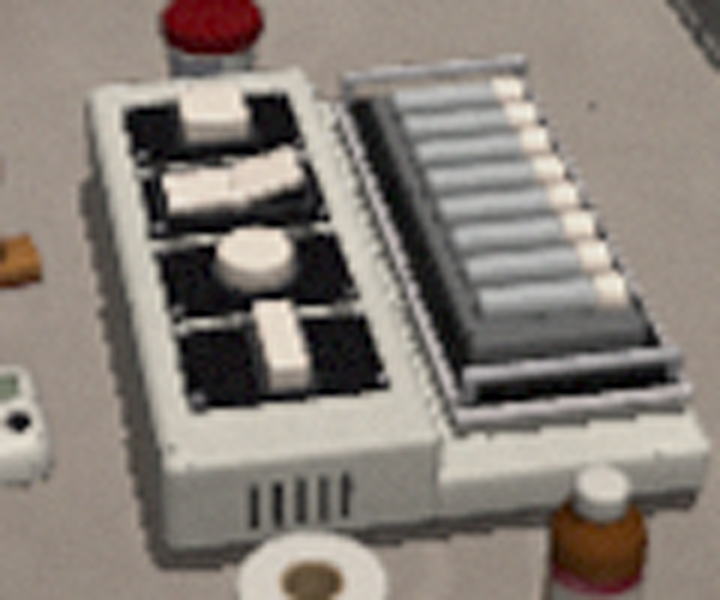

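Left to right in the top view: square (262), rocker (283), round (302), bar (321). The side view confirms the rocker's far half is raised.

```bash
cat > h.py <<'E'
import numpy as np
def ray(px,K,T,z):
    d=np.array([(px[0]-K[0,2])/K[0,0],-(px[1]-K[1,2])/K[1,1],-1.])
    R=T[:3,:3];o=-R.T@T[:3,3];w=R.T@d
    return o+w*(z-o[2])/w[2]
E
python3 - <<'E'
from cell import env
import cv2,numpy as np
from h import ray
f=env.grab_frame("top");K,T=f["K"],f["world_to_cam"]
g=cv2.cvtColor(f["img"],cv2.COLOR_BGR2GRAY)
x0,y0=248,188
c=cv2.resize(g[y0:228,x0:336],None,fx=8,fy=8,interpolation=cv2.INTER_CUBIC)
def px(p): return (np.array(p)+.5)/8-.5+[x0,y0]
m=(c<100).astype('uint8')
cs,h=cv2.findContours(m,cv2.RETR_CCOMP,cv2.CHAIN_APPROX_NONE)
P=[]
for k,q in enumerate(cs):
    a=cv2.contourArea(q)
    if a<1500: continue
    r=cv2.minAreaRect(q); pl=h[0][k][3]==-1
    w=ray(px(r[0]),K,T,0.059 if pl else 0.071)
    M=cv2.moments(q);w2=ray(px((M['m10']/M['m00'],M['m01']/M['m00'])),K,T,0.059 if pl else .071)
    print("plate" if pl else "key",px(r[0]).round(1),np.array(r[1])/8,r[2],w.round(4),w2.round(4))
E
```

```text
plate [262.8 210.2] [26.10543442 16.8654213 ] 88.3316650390625 [0.5318 0.057  0.059 ] [0.5318 0.0571 0.059 ]
key [262.6 209.7] [10.875 10.5  ] 0.0 [0.5324 0.0572 0.071 ] [0.5322 0.0572 0.071 ]
plate [301.5 209.6] [25.60061073 16.7935009 ] 89.04515838623047 [ 0.53   -0.0624  0.059 ] [ 0.5301 -0.0624  0.059 ]
key [301.8 209.1] [10.87176704 10.96015453] 45.0 [ 0.5305 -0.0628  0.071 ] [ 0.5306 -0.0626  0.071 ]
plate [282.2 209.8] [25.625 16.5  ] 90.0 [ 0.5314 -0.0027  0.059 ] [ 0.5314 -0.0028  0.059 ]
key [282.2 209.5] [20.62534142  9.69513035] 89.54528045654297 [ 0.5311 -0.0025  0.071 ] [ 0.5312 -0.0028  0.071 ]
plate [321.  209.3] [26.20703125 16.63361549] 88.9583740234375 [ 0.529  -0.1227  0.059 ] [ 0.5288 -0.1229  0.059 ]
key [321.6 209. ] [ 5.88240623 14.96315384] 89.06080627441406 [ 0.5291 -0.1231  0.071 ] [ 0.5291 -0.1229  0.071 ]
plate [273.6 188.7] [ 2.25  40.625] 90.0 [0.5978 0.0217 0.059 ] [0.6001 0.0255 0.059 ]
```

```bash
cat >> h.py <<'E'
from scipy.spatial.transform import Rotation as Ro
def plan(t):
    from cell import env
    s=env.sense();q=s["tool_rot"];R=Ro.from_quat(np.r_[q[1:],q[0]])
    d=R.inv().apply(np.array(t)-s["ee_pos"])/0.025
    print("axes cols\n",R.as_matrix().round(3));print("pos",s["ee_pos"].round(4),"F",s["wrist_force"].round(2),"gap",s["finger_gap"],"t",s["clock"],"d units",d.round(2))
    G=np.array([[0,1,0],[0,0,-1],[-1,0,0]],float)
    print("rotvec tool units to aligned(x=-Y? )",[((R.inv()*Ro.from_matrix(m)).as_rotvec()/np.deg2rad(8)).round(2) for m in C])
# tool y down; tool z (jaw) along world +-x or +-y
C=[np.array([np.cross([0,0,-1],z),[0,0,-1],z]).T for z in ([0.,1,0],[0,-1,0],[1,0,0],[-1,0,0])]
E
python3 -c "
from h import *
plan([0.5525,-0.003,0.12])"
```

```text
axes cols
 [[-0.967 -0.     0.256]
 [-0.256  0.001 -0.967]
 [-0.    -1.    -0.001]]
pos [ 0.1662 -0.628   0.2305] F [-0.65  0.18  0.01] gap 0.9974047657219686 t 0.2 d units [-21.33   4.45 -20.21]
rotvec tool units to aligned(x=-Y? ) [array([ 0.000e+00, -2.065e+01, -1.000e-02]), array([0.01, 1.85, 0.  ]), array([ 0.01, -9.4 , -0.01]), array([1.00e-02, 1.31e+01, 1.00e-02])]
```

Request:
servo_tool(
  deltas=[
    [0, 0, 0, 0, 0.92, 0, 1],
    [0, 0, 0, 0, 0.92, 0, 1],
    [-0.6, 0, -1, 0, 0, 0, 1],
    [-0.6, 0, -1, 0, 0, 0, 1],
    [-0.6, 0, -1, 0, 0, 0, 1],
    [-0.6, 0, -1, 0, 0, 0, 1],
    [-0.6, 0, -1, 0, 0, 0, 1],
    [-0.6, 0, -1, 0, 0, 0, 1],
    [-0.6, 0, -1, 0, 0, 0, 1],
    [-0.6, 0, -1, 0, 0, 0, 1],
    [-0.6, 0, -1, 0, 0, 0, 1],
    [-0.6, 0, -1, 0, 0, 0, 1],
  ],
  squeeze=40,
)

```text
clock: 1.4
ee_pos: [0.3162, -0.3769, 0.2312]
tool_rot: [0.001, -0.001, 0.707, -0.707]
wrist_force: [0.7, -0.2, -0.2]
finger_gap: -0.001
```

Request:
servo_tool(
  deltas=[
    [-0.6, 0, -1, 0, 0, 0, 1],
    [-0.6, 0, -1, 0, 0, 0, 1],
    [-0.6, 0, -1, 0, 0, 0, 1],
    [-0.6, 0, -1, 0, 0, 0, 1],
    [-0.6, 0, -1, 0, 0, 0, 1],
    [-0.6, 0, -1, 0, 0, 0, 1],
    [-0.6, 0, -1, 0, 0, 0, 1],
    [-0.6, 0, -1, 0, 0, 0, 1],
    [-0.6, 0, -1, 0, 0, 0, 1],
    [-0.6, 0, -1, 0, 0, 0, 1],
    [0, 0, 0, 0, 0, 0, 1],
    [0, 0, 0, 0, 0, 0, 1],
  ],
)

```text
clock: 2.6
ee_pos: [0.4653, -0.1275, 0.2311]
tool_rot: [-0.001, 0.001, -0.707, 0.707]
wrist_force: [-0.1, -1.0, 0.0]
finger_gap: 0.002
```

```bash
python3 -c "
from h import *
plan([0.553,-0.003,0.10])"
```

```text
axes cols
 [[-1.    -0.001  0.003]
 [-0.003 -0.    -1.   ]
 [ 0.001 -1.     0.   ]]
pos [ 0.4653 -0.1275  0.2311] F [-0.11 -1.01  0.  ] gap 0.0023488839636653706 t 2.6 d units [-3.53  5.24 -4.97]
rotvec tool units to aligned(x=-Y? ) [array([ 1.000e-02, -2.248e+01,  0.000e+00]), array([-0.  ,  0.02,  0.  ]), array([ 0.000e+00, -1.123e+01,  1.000e-02]), array([-1.000e-02,  1.127e+01,  0.000e+00])]
```

Request:
servo_tool(
  deltas=[
    [-0.7, 0, -1, 0, 0, 0, 1],
    [-0.7, 0, -1, 0, 0, 0, 1],
    [-0.7, 0, -1, 0, 0, 0, 1],
    [-0.7, 0.6, -1, 0, 0, 0, 1],
    [-0.7, 0.9, -0.97, 0, 0, 0, 1],
    [0, 1, 0, 0, 0, 0, 1],
    [0, 1, 0, 0, 0, 0, 1],
    [0, 1, 0, 0, 0, 0, 1],
    [0, 0.74, 0, 0, 0, 0, 1],
    [0, 0, 0, 0, 0, 0, 1],
  ],
)

```text
clock: 3.6
ee_pos: [0.5499, -0.0044, 0.0968]
tool_rot: [-0.002, -0.003, 0.707, -0.707]
wrist_force: [-0.4, -0.4, 0.1]
finger_gap: -0.003
```

Run:
```python
from h import *
plan([0.553,-0.003,0.065])
from cell import env
import cv2
a=env.grab_frame("side")["img"][170:300,220:375];cv2.imwrite("pics/s1.png",cv2.resize(a,None,fx=4,fy=4,interpolation=cv2.INTER_CUBIC))
cv2.imwrite("pics/w1.png",env.grab_frame("wrist")["img"])
```

```text
axes cols
 [[-1.    -0.007  0.   ]
 [-0.     0.    -1.   ]
 [ 0.007 -1.    -0.   ]]
pos [ 0.5499 -0.0044  0.0968] F [-0.4  -0.35  0.11] gap -0.002885617515082397 t 3.6 d units [-0.13  1.27 -0.06]
rotvec tool units to aligned(x=-Y? ) [array([  0.08, -22.5 ,  -0.  ]), array([0.  , 0.  , 0.05]), array([  0.04, -11.25,   0.04]), array([-0.04, 11.25,  0.04])]
```

View pics/s1.png

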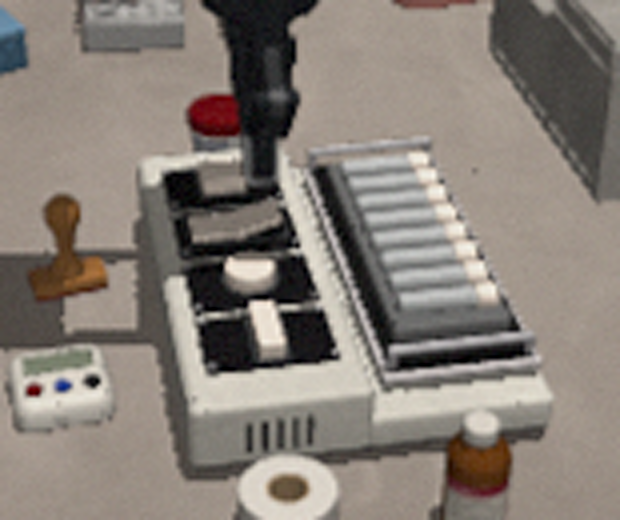

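View pics/w1.png

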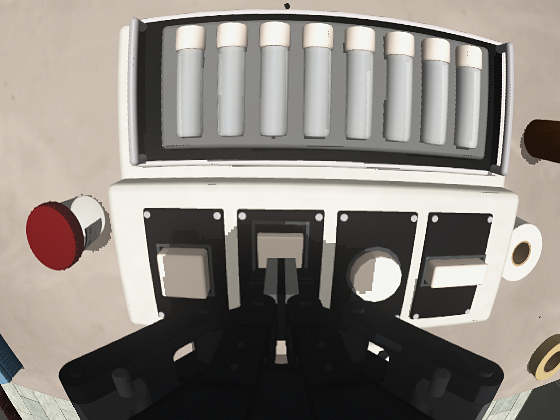

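The side view shows the tips just over the rocker's far half, at (262,180). The wrist view agrees: tips at (282,270), just in front of the raised half. Pressing now.

Request:
servo_tool(
  deltas=[
    [-0.1, 0.5, -0.05, 0, 0, 0, 1],
    [0, 0.4, 0, 0, 0, 0, 1],
    [0, 0.2, 0, 0, 0, 0, 1],
    [0, 0.15, 0, 0, 0, 0, 1],
    [0, 0.05, 0, 0, 0, 0, 1],
    [0, 0, 0, 0, 0, 0, 1],
  ],
)

```text
clock: 4.3
ee_pos: [0.5551, -0.0021, 0.0679]
tool_rot: [0.001, -0.001, 0.707, -0.707]
wrist_force: [1.2, -0.0, 0.2]
finger_gap: -0.001
```

Request:
servo_tool(
  deltas=[
    [0, 0.1, 0, 0, 0, 0, 1],
    [0, 0.05, 0, 0, 0, 0, 1],
    [0, 0, 0, 0, 0, 0, 1],
  ],
)

```text
clock: 4.6
ee_pos: [0.5553, -0.0021, 0.0649]
tool_rot: [0.001, -0.001, 0.707, -0.707]
wrist_force: [-2.1, 0.4, 5.5]
finger_gap: -0.005
```

Request:
servo_tool(
  deltas=[
    [0, 0.06, 0, 0, 0, 0, 1],
    [0, 0, 0, 0, 0, 0, 1],
  ],
)

```text
clock: 4.8
ee_pos: [0.5554, -0.0021, 0.0648]
tool_rot: [-0.0, 0.001, -0.707, 0.707]
wrist_force: [-7.3, 0.7, 13.3]
finger_gap: -0.0
```

Request:
servo_tool(
  deltas=[
    [0, -0.6, 0, 0, 0, 0, 1],
    [0, -1, 0, 0, 0, 0, 1],
    [0, -0.2, 1, 0, 0, 0, 1],
    [0.2, 0, 1, 0, 0, 0, 1],
    [0.5, 0, 1, 0, 0, 0, 1],
    [0.3, 0, 1, 0, 0, 0, 1],
    [0, 0, 0.8, 0, 0, 0, 1],
    [0, 0, 0, 0, 0, 0, 1],
  ],
)

```text
clock: 5.6
ee_pos: [0.5302, -0.124, 0.108]
tool_rot: [0.0, -0.001, -0.707, 0.707]
wrist_force: [0.8, 0.6, -0.5]
finger_gap: -0.003
```

Run:
```python
from h import *
plan([0.529,-0.123,0.0655])
from cell import env
import cv2
a=env.grab_frame("side")["img"][170:300,220:375];cv2.imwrite("pics/s2.png",cv2.resize(a,None,fx=4,fy=4,interpolation=cv2.INTER_CUBIC))
cv2.imwrite("pics/w2.png",env.grab_frame("wrist")["img"])
```

```text
axes cols
 [[-1.     0.001 -0.001]
 [ 0.001 -0.001 -1.   ]
 [-0.001 -1.     0.001]]
pos [ 0.5302 -0.124   0.108 ] F [ 0.8   0.61 -0.46] gap -0.002936584915319488 t 5.6 d units [ 0.05  1.7  -0.04]
rotvec tool units to aligned(x=-Y? ) [array([ 1.000e-02,  2.249e+01, -1.000e-02]), array([-0.  , -0.01, -0.  ]), array([-1.000e-02, -1.126e+01, -0.000e+00]), array([ 0.000e+00,  1.124e+01, -1.000e-02])]
```

View pics/s2.png

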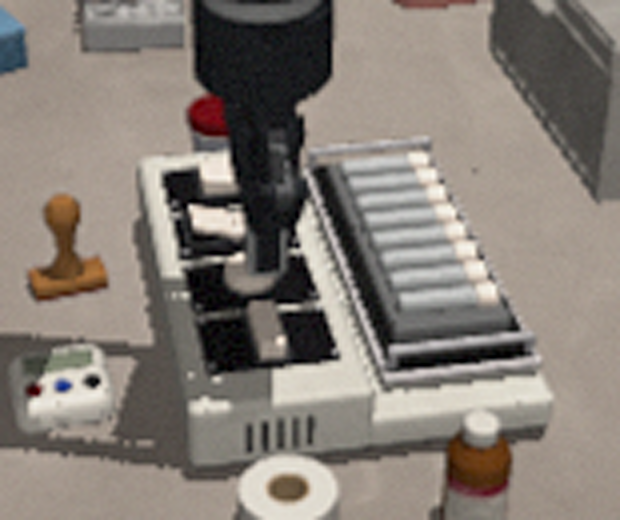

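View pics/w2.png

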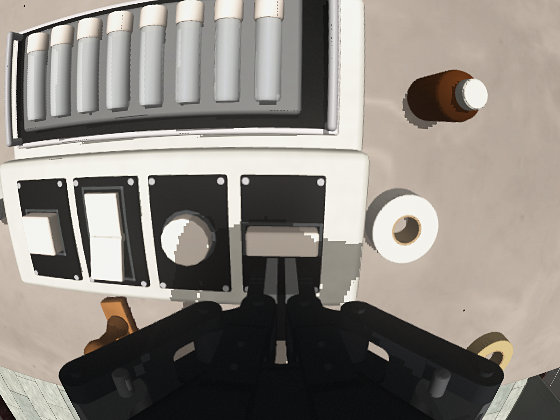

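The wrist view shows the rocker's near half raised (105,258) and the far half level, so it is on. The tips are over the bar key (282,240). Pressing the bar.

Request:
servo_tool(
  deltas=[
    [0.05, 0.7, -0.04, 0, 0, 0, 1],
    [0, 0.5, 0, 0, 0, 0, 1],
    [0, 0.25, 0, 0, 0, 0, 1],
    [0, 0.15, 0, 0, 0, 0, 1],
    [0, 0.1, 0, 0, 0, 0, 1],
    [0, 0.05, 0, 0, 0, 0, 1],
    [0, 0, 0, 0, 0, 0, 1],
  ],
)

```text
clock: 6.4
ee_pos: [0.5293, -0.1208, 0.065]
tool_rot: [0.001, -0.001, 0.707, -0.707]
wrist_force: [-2.6, 3.4, 6.6]
finger_gap: 0.0
```

Request:
servo_tool(
  deltas=[
    [0, 0.08, 0, 0, 0, 0, 1],
    [0, 0, 0, 0, 0, 0, 1],
  ],
)

```text
clock: 6.6
ee_pos: [0.5295, -0.1209, 0.0649]
tool_rot: [0.0, -0.001, 0.707, -0.707]
wrist_force: [-9.7, 4.9, 17.1]
finger_gap: -0.003
```

Request:
servo_tool(
  deltas=[
    [0, -0.6, 0, 0, 0, 0, 1],
    [0, -0.8, 0, 0, 0, 0, 1],
    [0, 0, -0.8, 0, 0, 0, 1],
    [0, 0, -0.9, 0, 0, 0, 1],
    [-0.05, 0, -0.7, 0, 0, 0, 1],
    [0, 0, 0, 0, 0, 0, 1],
    [0, 0, 0, 0, 0, 0, 1],
  ],
)

```text
clock: 7.3
ee_pos: [0.5307, -0.0613, 0.0974]
tool_rot: [-0.001, 0.001, -0.707, 0.707]
wrist_force: [-0.2, 1.0, -0.7]
finger_gap: 0.004
```

Run:
```python
from h import *
plan([0.5303,-0.0626,0.0655])
from cell import env
import cv2
a=env.grab_frame("side")["img"][170:300,220:375];cv2.imwrite("pics/s3.png",cv2.resize(a,None,fx=4,fy=4,interpolation=cv2.INTER_CUBIC))
cv2.imwrite("pics/w3.png",env.grab_frame("wrist")["img"])
```

```text
axes cols
 [[-1.     0.001  0.003]
 [-0.003 -0.001 -1.   ]
 [-0.001 -1.     0.001]]
pos [ 0.5307 -0.0613  0.0974] F [-0.16  1.01 -0.65] gap 0.003688795347230937 t 7.3 d units [0.02 1.28 0.05]
rotvec tool units to aligned(x=-Y? ) [array([-1.000e-02, -2.248e+01,  1.000e-02]), array([-0.01,  0.02, -0.01]), array([-1.000e-02, -1.123e+01, -0.000e+00]), array([ 0.000e+00,  1.127e+01, -1.000e-02])]
```

View pics/s3.png

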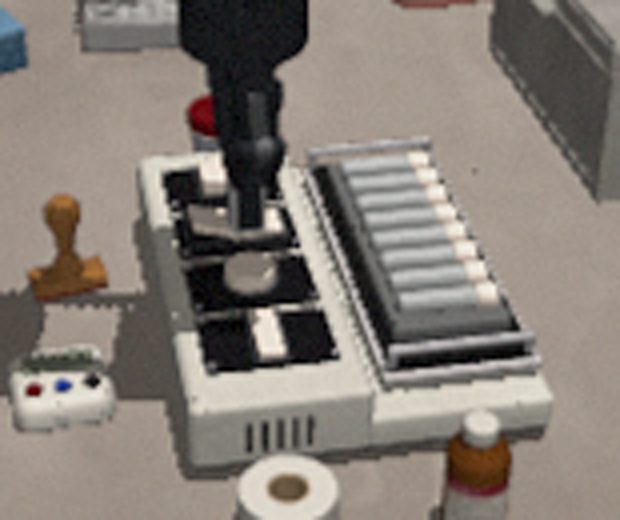

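View pics/w3.png

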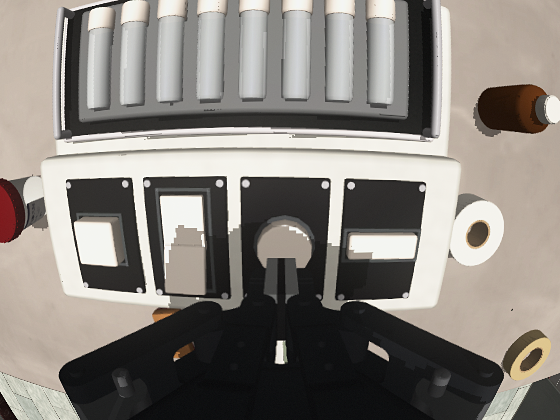

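The side view shows the bar key sunk (267,332) and the rocker with its near end up (205,218). The tips are over the round key at (284,245) in the wrist view. Pressing and holding it.

Request:
servo_tool(
  deltas=[
    [0, 0.6, 0.05, 0, 0, 0, 1],
    [0, 0.35, 0, 0, 0, 0, 1],
    [0, 0.2, 0, 0, 0, 0, 1],
    [0, 0.1, 0, 0, 0, 0, 1],
    [0, 0.05, 0, 0, 0, 0, 1],
    [0, 0.05, 0, 0, 0, 0, 1],
    [0, 0, 0, 0, 0, 0, 1],
    [0, 0, 0, 0, 0, 0, 1],
  ],
)

```text
clock: 8.2
ee_pos: [0.5294, -0.0628, 0.0648]
tool_rot: [0.001, 0.002, -0.707, 0.707]
wrist_force: [-9.4, -1.1, 14.6]
finger_gap: 0.0
```

Request:
servo_tool(
  deltas=[
    [0, 0, 0, 0, 0, 0, 1],
    [0, 0, 0, 0, 0, 0, 1],
    [0, 0, 0, 0, 0, 0, 1],
    [0, 0, 0, 0, 0, 0, 1],
  ],
)

```text
clock: 8.6
ee_pos: [0.5294, -0.0628, 0.0648]
tool_rot: [0.001, 0.002, -0.707, 0.707]
wrist_force: [-10.4, 0.2, 15.0]
finger_gap: -0.0
```

Run:
```python
from cell import env
import cv2
a=env.grab_frame("side")["img"][170:300,220:375];cv2.imwrite("pics/s4.png",cv2.resize(a,None,fx=4,fy=4,interpolation=cv2.INTER_CUBIC))
cv2.imwrite("pics/w4.png",env.grab_frame("wrist")["img"])
s=env.sense();print(s["ee_pos"],s["wrist_force"])
```

```text
[ 0.52940932 -0.06282627  0.06480749] [-10.28597143  -0.0580447   14.00299949]
```

View pics/w4.png

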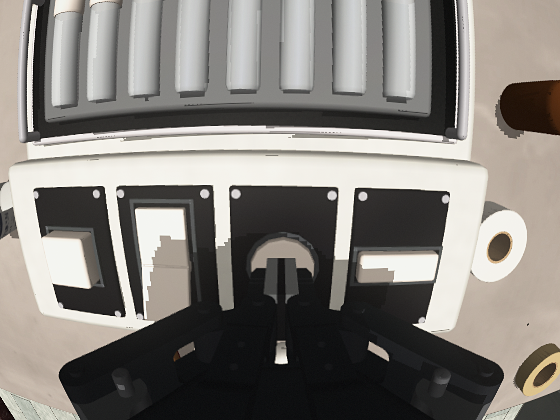

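View pics/s4.png

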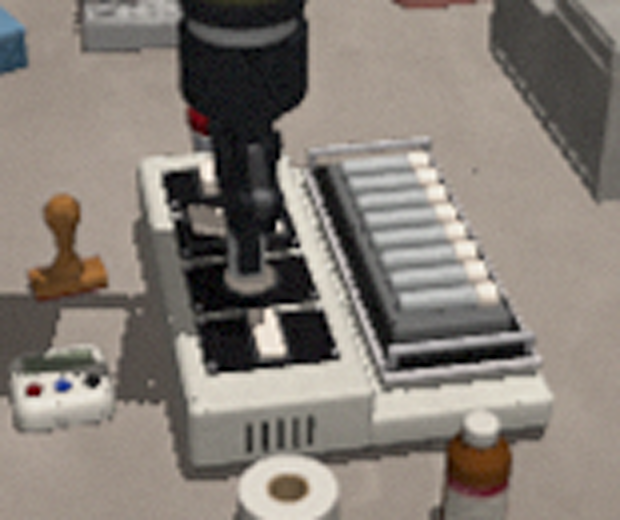

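The wrist view shows the round key (282,258) sunk under the tips, the bar down (397,265), the rocker on (162,260) and the square key still up (70,260). The force is steady at about 14 N with the tip at z 0.0648 m, which matches the key's bottom stop. Handing in.

```bash
python3 -c "
from cell import env
print(env.finish_job()); s=env.sense(); print(s['clock'],s['ee_pos'],s['wrist_force'])"
```

```text
the job is handed in; nothing more can be done
None
the job is handed in; nothing more can be done
```

I pressed the rocker on, then the bar key fully down, then the round key, and handed the job in at about 8.7 s while still holding the round key. I used shut fingertips throughout, located the modules in the top camera and confirmed which was which in the side view.

- **Presses:** each one ended at tip z ≈ 0.065 m, the bottom-stop height, with 13–17 N upward. The round key was held steady at about 14–15 N.
- **Last pictures:** they showed the rocker on, the bar down, the round key down under the tips and the square key up. The stamp, timer, labels and reagent bottle looked unmoved.
- **Not checked:** the side view hid most of the cup in the last picture. I did not measure the tape and box, but the arm never came near them at low height.
- **Limits of the checks:** none failed or disagreed, but key travel was judged only from tip height, force and pictures. No verdict was reported at hand-in.

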